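# Set the jar warmer to the red programme and start it

## Task

On the jar warmer, push the white tab with a fingertip to turn the selector dial round until its white pointer points squarely at the red mark, then press the green start button right down and let it come up again. Only push: do not pinch the tab, do not press start before the dial points at red, and leave the candle jar and all the other loose things standing where they are.

Things in the scene. Friction and masses are not known exactly. Their poses are not given: they have to be found in the camera images.
- warmer: white jar warmer, a fixed flat box 240 mm deep (its x) by 400 mm wide (its y), top face 50 mm above the table; origin at the centre of its underside, z up. In its frame the dial's axis is at x +10, y +90 mm, the start button at x -80, y +90 mm, and a dark round warming plate (136 mm across, 6 mm high) at x 0, y -122 mm
- dial (a joint): angle of the black selector dial, 110 mm across, its flat top 66 mm above the table, turning about a vertical axis. 0: the pointer points along the warmer's +x; grows counterclockwise seen from above; stops at -1.9 and +1.9. It starts within 0.3 of 0. The four marks stand at -1.55, -0.8, +0.8 and +1.55, so the way to turn differs. Friction only (about 0.09 N m, some 2 N at the tab, no clicks or springs): it stays where it is left
- dial_axis (a point): the dial's axis, at the height of its flat top (66 mm above the table)
- tab_top (a point): centre of the top of the white tab, 95 mm above the table. The tab stands up from the dial's face: 29 mm high, 12 mm thick in the direction of turning, from 37 to 67 mm out from the axis (its middle at 52 mm), on the same radius as the white pointer, so tab and pointer point the same way. Its counterclockwise flank is called dial_c2, its clockwise flank dial_c3
- pointer_aim (a point): the point at which the dial's white pointer aims: on the tab's radius, 85 mm from the axis, as far out as the marks' centres
- mark_red: red round mark, disc 29 mm across (coloured part 26 mm) and 3 mm high, fixed on the warmer's top 85 mm from the dial's axis; origin at the centre of its underside, 50 mm above the table. The four marks trade places between runs. This is the mark to choose
- mark_yellow: yellow round mark, disc 29 mm across (coloured part 26 mm) and 3 mm high, fixed on the warmer's top 85 mm from the dial's axis; origin at the centre of its underside, 50 mm above the table. The four marks trade places between runs
- mark_blue: blue round mark, disc 29 mm across (coloured part 26 mm) and 3 mm high, fixed on the warmer's top 85 mm from the dial's axis; origin at the centre of its underside, 50 mm above the table. The four marks trade places between runs
- mark_white: white round mark, disc 29 mm across (coloured part 26 mm) and 3 mm high, fixed on the warmer's top 85 mm from the dial's axis; origin at the centre of its underside, 50 mm above the table. The four marks trade places between runs
- start (a joint): travel of the green start button in m: 0 up, 0.006 fully down, a spring of about 4 N at the bottom; springs back up
- start_top (a point): centre of the top of the green start button, 30 mm across, 72 mm above the table when up, in a grey housing (46 mm across, its rim 62 mm above the table) on the warmer's top, 90 mm to the robot's side of the dial's axis; pressed straight down
- jar_candle: white candle jar, 72 mm across, 72 mm high, loose on the warming plate; origin under its centre
- tealight: small aluminium tealight, 38 mm across, 16 mm high, loose on the warmer's top; origin under its centre
- scent_bottle: small amber scent bottle, 28 mm across, 58 mm high, loose on the warmer's top; origin under its centre
- black_candle: black candle jar with red wax, 76 mm across, 80 mm high, on the table to the left; origin under its centre
- tin_candle: copper-coloured candle tin, 68 mm across, 45 mm high, on the table to the right; origin under its centre
- pour_jug: aluminium pouring jug with a handle, 90 mm across, 110 mm high, on the table to the right; origin under its centre
- wick_bar: flat aluminium wick bar, 160 by 22 by 5 mm, lying on the table to the left; origin under its centre

How it is judged:
On the way, in this order (a step that is already met when the one before it is completed fails the run):
1. the fingers push the tab ((contact force between the fingers and dial_c2 above 0.4 N or contact force between the fingers and dial_c3 above 0.4 N)), for 0.05 s.
2. the pointer points at the red mark and rests there (horizontal distance between pointer_aim and mark_red below 0.012 m and velocity of joint dial between -0.05 and 0.05 rad/s), for 0.2 s.
3. the start button is pressed right down (horizontal distance between pointer_aim and mark_red below 0.012 m and value of joint start above 0.0045 m), for 0.05 s.
At the end, for the whole second after the job is handed in: the dial rests with its pointer aimed within 12 mm of the centre of the red mark (about 8 degrees), the start button has been pressed and is up again, and every loose thing stands within 15 mm of where it was (horizontal distance between pointer_aim and mark_red below 0.012 m and velocity of joint dial between -0.03 and 0.03 rad/s and value of joint start below 0.0015 m and not (distance of jar_candle from where it was at the start of the episode above 0.015 m) and not (distance of tealight from where it was at the start of the episode above 0.015 m) and not (distance of scent_bottle from where it was at the start of the episode above 0.015 m) and not (distance of black_candle from where it was at the start of the episode above 0.015 m) and not (distance of tin_candle from where it was at the start of the episode above 0.015 m) and not (distance of pour_jug from where it was at the start of the episode above 0.015 m) and not (distance of wick_bar from where it was at the start of the episode above 0.015 m) and not (angle between jar_candle's own z axis and vertical above 0.3 rad) and not (angle between tealight's own z axis and vertical above 0.3 rad) and not (angle between scent_bottle's own z axis and vertical above 0.3 rad) and not (angle between black_candle's own z axis and vertical above 0.3 rad) and not (angle between tin_candle's own z axis and vertical above 0.3 rad) and not (angle between pour_jug's own z axis and vertical above 0.3 rad) and not (angle between wick_bar's own z axis and vertical above 0.3 rad)); the robot touches nothing.
It fails at once if the tab is pinched between the fingers (contact force between the fingers and dial_c2 above 0.5 N and contact force between the fingers and dial_c3 above 0.5 N).
It fails at once if start is pressed while the pointer is not at the red mark (value of joint start above 0.003 m and not (horizontal distance between pointer_aim and mark_red below 0.012 m)).
It fails at once if a loose thing is moved more than 15 mm, tipped or lifted (distance of any of jar_candle, tealight, scent_bottle, black_candle, tin_candle, pour_jug, wick_bar from where it was at the start of the episode above 0.015 m or angle between any of jar_candle, tealight, scent_bottle, black_candle, tin_candle, pour_jug, wick_bar's own z axis and vertical above 0.3 rad).
It also fails if it takes over 40 s, if anything falls off the work surface, if the arm or the gripper's body presses on something with over 40 N, if the wrist force passes 120 N, or if a joint passes its speed limit or range.

## Robot

A 7-joint arm with a two-finger parallel gripper is mounted at the origin on the work surface. World frame = base frame: x ahead of the robot, y to its left, z up, the work surface at z = 0. Lengths are in m, angles in rad, forces in N, time in s.
With the tool pointing down it reaches from about 0.4 to 0.85 m from the base axis. Payload 4.5 kg.
Tool frame: the origin (TCP) lies midway between the tips of the shut fingers; the grasp point (between the pads) lies 19 mm behind it; z points along the fingers, y is the direction in which the jaws open and shut (so a half turn about z gives the same grasp; the last joint's range is limited). The gripper opens to 88 mm and grips with 3 to 60 N. Pads are 18 mm wide; open, the fingers measure 123 mm over their backs; the gripper's body (75 mm by 187 mm) begins 45 mm behind the grasp point.
Start: joints at [-1.198, 0.689, -0.195, 1.565, 0.157, 0.902, -0.215], TCP at [0.208, 0.59, 0.219] pointing down, gripper open.
Joint ranges: [-3.01, 3.01], [-0.46, 2.08], [-1.47, 1.51], [0.13, 2.56], [-1, 4.14], [0.04, 2.09], [-2.66, 2.66]. Speed limits (rad/s): [2.57, 2.57, 3.14, 3.14, 3.14, 3.14, 3.14].

## Interface

Orientations are given as a unit quaternion [x, y, z, w].
In Python, from plant import r, viewer gives the robot as it stands.
- The arm moves only by the tool play_rows, never from a script. Its argument "commands" is a list of rows, each an object with "delta_rot": the turn, a rotation vector about the tool's x, y, z normalised to -1 to 1, where 1 is pi rad, a list of three; "travel": the shift along the tool's x, y, z normalised to -1 to 1, where 1 is 15 cm, a list of three; "gripper": the opening, from -1 (shut) to 1 (fully open). In form: [{"delta_rot": [wx, wy, wz], "travel": [x, y, z], "gripper": gripper}, ...]. A call has 1 to 12 rows; each row is the pose to reach, as a shift and turn from the pose commanded when the call began, along the tool's axes at that moment, turning the shorter way round; what a row does not reach only later rows make up. A row lasts 1/8 s, in which the tool goes at most 62.5 mm and 10.7 degrees, less where a joint would pass 70% of its speed; a pose out of reach is approached as far as the arm can. A call with a number of a shift or a turn outside -1 to 1 is refused whole. A call with a gripper value outside its range is refused whole. The fingers move at their own pace and stop on an object; "force" is the grip in N (left out, the last holds). Time passes only in rows, so rows that repeat a pose let the fingers close. It gives the time, the measured TCP pose, the force and the opening at its end, in the units of the state.
- r.get_state(): the state, without advancing time (a new reading comes with each control period).
- viewer.snapshot(name): name is "side" or "top" or "wrist"; returns a dict with "color" (384x512x3 uint8, red, green, blue), "z_map" (384x512 float32, m along the optical axis (not along the pixel's ray), 0 where there is no reading), "fx", "fy", "cx", "cy" (pixels), "origin" and "attitude" of the camera in the world. Camera axes: x right, y up, looking along -z (the intrinsics and any distortion apply to the point x, -y, -z); pixel columns grow to the right and rows downward; lengths in m; the calibration is good to about 2 mm. A picture is of the moment at which its call begins.
- r.finish_job(): hands the job in, once; it reports no verdict.
Trained networks look in the newest picture that a camera, given by its name, has taken for a name from the list of things; names that differ only in an ending like _2 or _b are one class to them, and where a whole thing is asked for, a point or a joint stands for the part that bears it (a point fixed in the world has none). Each returns a list of dicts, best first, with "conf" (0 to 1); they miss things now and then, are a little off and sometimes report something else, mostly with a low value. They report only what shows in the picture. A call takes as long as a camera call.
- viewer.outline_of(camera, label): "pixels" (384x512 bool, what is visible of it) and "at" ([column, row] in pixels, amid what is visible of it).
- viewer.pinpoint(camera, label): "at" ([column, row] in pixels: a listed point, or the origin of a listed thing).
The state is a dict: "clock": time; "q": joint angles; "qd": joint speeds; "joint_torque": joint torques, N m; "tool_pos": TCP position; "eef_rot": TCP orientation; "contact_force": force on the tool from outside, world axes, zero at the start; "moment": the same for the moment, N m; "opening": opening from 0.0 (shut) to 1.0 (fully open).
Only numpy, scipy, OpenCV 4.12 (cv2) and the standard library are available. Lean on these libraries where they do the work, as an engineer would, in place of code of your own. Each camera call takes 0.05 s, during which the arm holds its last target. There are 200 camera calls.

## Working session

There is one attempt and no reset: what is moved stays moved. The work goes in short steps, Python scripts to look and compute and a tool call to move; the robot and the scene stay as the last step left them, time stands still between calls to the robot, and variables do not carry over. Pictures are saved under pics/ and viewed, about 8 in all and at most 12, crops included, and the job is handed in when it is done.

Besides the shell and the picture viewer there is one more tool, called after "Emit:" in YAML: its name, and indented under it one key for each argument. play_rows: Moves the arm, as the interface text tells. Its arguments: {"type":"object","properties":{"commands":{"type":"array","items":{"type":"object","properties":{"delta_rot":{"type":"array","items":{"type":"number","minimum":-1,"maximum":1}},"travel":{"type":"array","items":{"type":"number","minimum":-1,"maximum":1}},"gripper":{"type":"number"}}}},"force":{"type":"number"}},"required":["commands"]}

```bash
mkdir -p pics; ls
cat > h.py <<'E'
import numpy as np, cv2
from scipy.spatial.transform import Rotation as R
from plant import r, viewer
def ray(s,px):
    d=np.array([(px[0]-s['cx'])/s['fx'],-(px[1]-s['cy'])/s['fy'],-1.])
    a=np.array(s['attitude'],float)
    M=a if a.shape==(3,3) else R.from_quat(a).as_matrix()
    return np.array(s['origin']),M@d
def atz(s,px,z):
    o,d=ray(s,px); return o+d*(z-o[2])/d[2]
def atdepth(s,px):
    o,d=ray(s,px); u,v=int(round(px[0])),int(round(px[1]))
    w=s['z_map'][max(v-1,0):v+2,max(u-1,0):u+2]; w=w[w>0]
    return o+d*np.median(w) if w.size else None
def tri(s1,p1,s2,p2):
    o1,d1=ray(s1,p1);o2,d2=ray(s2,p2)
    d1/=np.linalg.norm(d1);d2/=np.linalg.norm(d2)
    t=np.linalg.lstsq(np.c_[d1,-d2],o2-o1,rcond=None)[0]
    a,b=o1+t[0]*d1,o2+t[1]*d2
    return (a+b)/2,np.linalg.norm(a-b)
def save(s,n): cv2.imwrite('pics/'+n,s['color'][:,:,::-1])
E
python3 - <<'E'
from h import *
np.set_printoptions(precision=4,suppress=True)
st=r.get_state();print(st['clock'],st['tool_pos'],st['eef_rot'],st['opening'])
S={c:viewer.snapshot(c) for c in('top','side')}
H={'dial_axis':.066,'tab_top':.095,'pointer_aim':.05,'mark_red':.05,'mark_yellow':.05,'mark_blue':.05,'mark_white':.05,'start_top':.072,'warmer':0,'jar_candle':.056,'tealight':.05,'scent_bottle':.05}
for c in S: save(S[c],c+'.png'); print(c,S[c]['origin'],S[c]['attitude'],S[c]['fx'],S[c]['cx'],S[c]['cy'])
for l,z in H.items():
    P={}
    for c in S:
        p=viewer.pinpoint(c,l)
        if p: P[c]=p[0]['at'];print(l,c,np.array(P[c]),round(p[0]['conf'],2),atz(S[c],P[c],z),len(p))
    if len(P)==2: print('   tri',*tri(S['top'],P['top'],S['side'],P['side']))
i=np.hstack([S['top']['color'],S['side']['color']])[:,:,::-1]
cv2.imwrite('pics/both.png',cv2.resize(np.vstack([S['top']['color'],S['side']['color']])[:,:,::-1],(400,600)))
E
```

```text
pics
0.0 [0.2075 0.5888 0.2177] [ 0.1685  0.9857 -0.0009 -0.0001] 0.9998051868880737
top [ 0.32   -0.0308  1.4257] [ 0.0486 -0.0555 -0.7009  0.7094] 467.3729980407975 258.20631855641136 181.61034030283696
side [-0.0636 -0.9506  1.226 ] [ 0.3565 -0.1055 -0.2629  0.8903] 477.95033252202995 262.5964763340587 192.31368580513956
dial_axis top [230.2 163. ] 0.97 [0.5763 0.0405 0.066 ] 1
dial_axis side [263.1 177.9] 0.74 [0.577  0.0351 0.066 ] 3
   tri [0.5787 0.0402 0.0604] 0.0028672904080627795
tab_top top [224.8 146.8] 0.92 [0.6186 0.0556 0.095 ] 1
tab_top side [270.6 162.1] 0.96 [0.6255 0.0619 0.095 ] 1
   tri [0.6182 0.0543 0.104 ] 0.003612012435873462
pointer_aim top [224.1 140.6] 0.93 [0.6477 0.0611 0.05  ] 1
pointer_aim side [277.  169.1] 0.65 [0.6518 0.0592 0.05  ] 1
   tri [0.6499 0.0602 0.0495] 0.004404190995309925
mark_red top [205.1 169.1] 0.39 [0.5598 0.1158 0.05  ] 1
mark_red side [247.4 168. ] 0.36 [0.5661 0.1214 0.05  ] 2
   tri [0.56   0.1142 0.0584] 0.0034496330187177558
mark_yellow top [277.5 189.9] 0.73 [ 0.5    -0.1006  0.05  ] 2
mark_yellow side [262.8 167.2] 0.58 [0.
[... 378 characters left out ...]
_top side [243.4 191.1] 0.45 [0.4842 0.013  0.072 ] 1
   tri [0.4893 0.0209 0.0623] 0.0010150348415783885
warmer top [265.1 166.7] 0.62 [ 0.5786 -0.0644  0.    ] 2
jar_candle top [305.8 156.9] 0.7 [ 0.5998 -0.1845  0.056 ] 1
jar_candle side [302.1 220. ] 0.96 [ 0.5831 -0.1855  0.056 ] 2
   tri [ 0.5947 -0.1823  0.0482] 0.014375550064967142
tealight top [272.5 191.1] 0.45 [ 0.4962 -0.0858  0.05  ] 1
tealight side [263.7 220.9] 0.57 [ 0.4804 -0.1176  0.05  ] 1
   tri [ 0.5011 -0.0872  0.0068] 0.0014717560353998938
scent_bottle top [269.9 129.9] 0.51 [ 0.6828 -0.0767  0.05  ] 3
scent_bottle side [305.6 190.3] 0.68 [ 0.675  -0.0807  0.05  ] 1
   tri [ 0.6823 -0.0758  0.0426] 0.005208453617217758
```

View pics/top.png

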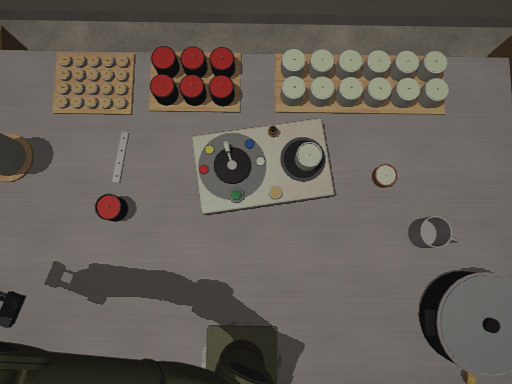

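View pics/side.png

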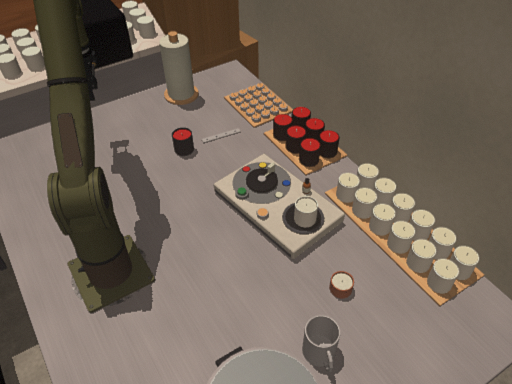

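The red mark is at about (205,169) in the top view, on the left of the dial (about +1.55). The pointer is near 0, so I'll turn it counterclockwise. First I'll move over the dial with the fingers shut for a wrist view.

Emit:
play_rows:
  commands:
    - {"delta_rot": [0, 0, 0], "travel": [-0.3, -0.23, -0.4], "gripper": -1}
    - {"delta_rot": [0, 0, 0], "travel": [-0.6, -0.46, -0.5], "gripper": -1}
    - {"delta_rot": [0, 0, 0], "travel": [-0.86, -0.67, -0.5], "gripper": -1}
    - {"delta_rot": [0, 0, 0], "travel": [-0.86, -0.67, -0.5], "gripper": -1}

```text
clock: 1.8
tool_pos: [0.3004, 0.447, 0.2943]
eef_rot: [0.173, 0.985, -0.001, 0.002]
contact_force: [-0.0, 0.5, 1.1]
opening: 0.573
```

Emit:
play_rows:
  commands:
    - {"delta_rot": [0, 0, 0], "travel": [-0.3, -0.23, 0], "gripper": -1}
    - {"delta_rot": [0, 0, 0], "travel": [-0.6, -0.46, 0], "gripper": -1}
    - {"delta_rot": [0, 0, 0], "travel": [-0.86, -0.67, 0], "gripper": -1}
    - {"delta_rot": [0, 0, 0], "travel": [-0.86, -0.67, 0], "gripper": -1}

```text
clock: 2.3
tool_pos: [0.3864, 0.3108, 0.2933]
eef_rot: [0.172, 0.985, -0.001, 0.001]
contact_force: [-0.1, 0.2, -0.3]
opening: 0.119
```

Emit:
play_rows:
  commands:
    - {"delta_rot": [0, 0, 0], "travel": [-0.3, -0.23, 0], "gripper": -1}
    - {"delta_rot": [0, 0, 0], "travel": [-0.6, -0.46, 0], "gripper": -1}
    - {"delta_rot": [0, 0, 0], "travel": [-0.86, -0.67, 0], "gripper": -1}
    - {"delta_rot": [0, 0, 0], "travel": [-0.86, -0.67, 0], "gripper": -1}

```text
clock: 2.8
tool_pos: [0.4743, 0.1741, 0.2932]
eef_rot: [0.172, 0.985, -0.0, 0.0]
contact_force: [0.3, 1.0, 0.2]
opening: 0.005
```

```bash
cat > look.py <<'E'
from h import *
import sys
np.set_printoptions(precision=4,suppress=True)
st=r.get_state();print(st['clock'],st['tool_pos'],st['eef_rot'],st['q'],st['contact_force'])
s=viewer.snapshot('wrist');save(s,sys.argv[1]);print(s['origin'],s['attitude'],s['fx'])
H={'dial_axis':.066,'tab_top':.095,'pointer_aim':.05,'mark_red':.05,'mark_yellow':.05,'mark_blue':.05,'mark_white':.05,'start_top':.072}
for l,z in H.items():
    for p in viewer.pinpoint('wrist',l)[:1]: print(l,np.array(p['at']),round(p['conf'],2),atz(s,p['at'],z),atdepth(s,p['at']))
E
python3 look.py w1.png
```

```text
2.8 [0.4743 0.1741 0.2932] [ 0.1716  0.9852 -0.0005  0.0004] [-0.3089  0.438  -0.2034  1.8181  0.1115  0.8964  0.6626] [0.336  1.0289 0.1842]
[0.3987 0.2022 0.4586] [-0.1282 -0.0899  0.5686  0.8076] 297.1317766954761
dial_axis [192.2 247.8] 0.96 [0.5705 0.0433 0.066 ] [0.5695 0.0442 0.0682]
mark_red [237.6 219.9] 0.58 [0.5574 0.1192 0.05  ] [0.5568 0.1195 0.0516]
mark_yellow [190.5 246. ] 0.66 [0.5738 0.0356 0.05  ] [0.566  0.043  0.0681]
mark_white [148.6 246.6] 0.58 [ 0.553  -0.0255  0.05  ] [ 0.5532 -0.0258  0.0495]
start_top [151.7 200.8] 0.54 [0.482 0.022 0.072] [0.4822 0.0215 0.071 ]
```

View pics/w1.png

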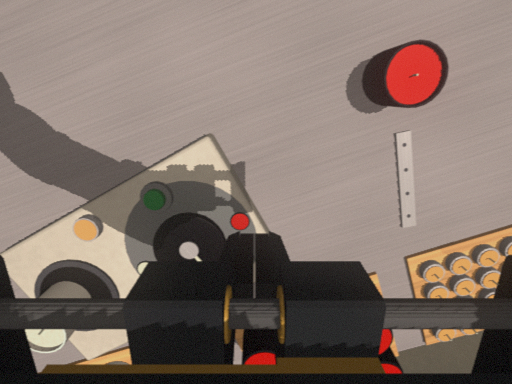

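The wrist view shows the red mark at (238,220), the axis at (190,250) and the start button at (153,198). The fingers hide the pointer, so I'm moving on until the camera is above the dial.

Emit:
play_rows:
  commands:
    - {"delta_rot": [0, 0, 0], "travel": [-0.4, -0.15, 0], "gripper": -1}
    - {"delta_rot": [0, 0, 0], "travel": [-0.84, -0.31, 0], "gripper": -1}
    - {"delta_rot": [0, 0, 0], "travel": [-0.84, -0.31, 0], "gripper": -1}

```text
clock: 3.62
tool_pos: [0.5787, 0.0864, 0.293]
eef_rot: [0.172, 0.985, -0.001, 0.001]
contact_force: [-0.1, -0.1, 0.6]
opening: 0.006
```

Emit:
play_rows:
  commands:
    - {"delta_rot": [0, 0, 0], "travel": [-0.4, -0.15, 0], "gripper": -1}
    - {"delta_rot": [0, 0, 0], "travel": [-0.84, -0.31, 0], "gripper": -1}
    - {"delta_rot": [0, 0, 0], "travel": [-0.84, -0.31, 0], "gripper": -1}
    - {"delta_rot": [0, 0, 0], "travel": [-0.84, -0.31, 0], "gripper": -1}

```text
clock: 4.12
tool_pos: [0.6787, 0.0063, 0.2929]
eef_rot: [0.168, 0.986, 0.001, -0.001]
contact_force: [-0.2, 0.4, -1.0]
opening: 0.005
```

```bash
python3 look.py w2.png
```

```text
4.125 [0.6787 0.0063 0.2929] [ 0.1683  0.9857  0.0005 -0.0008] [ 0.0096  0.7013 -0.1763  1.2825  0.1216  1.1694  1.0591] [-0.1806  0.4082 -0.9796]
[0.6032 0.0335 0.4585] [-0.1264 -0.0902  0.5713  0.8059] 297.1317766954761
dial_axis [251.9  68.1] 0.68 [0.572  0.0422 0.066 ] [0.5723 0.0421 0.069 ]
tab_top [275.8 104.7] 0.58 [0.6212 0.0548 0.095 ] [0.6213 0.0549 0.0932]
pointer_aim [284.9 124.9] 0.63 [0.6523 0.0609 0.05  ] [0.6524 0.0609 0.0497]
mark_red [306.7  37.5] 0.79 [0.5601 0.1183 0.05  ] [0.5605 0.1176 0.0533]
mark_yellow [311.3  89.1] 0.58 [0.6202 0.107  0.05  ] [0.6201 0.1068 0.0514]
mark_blue [226.8 132.3] 0.93 [ 0.6356 -0.0165  0.05  ] [ 0.6354 -0.0162  0.0524]
mark_white [191.4 106.3] 0.95 [ 0.5884 -0.0485  0.05  ] [ 0.5885 -0.048   0.0525]
start_top [272.5 107.8] 0.28 [0.6245 0.0511 0.072 ] [0.6234 0.0501 0.093 ]
```

View pics/w2.png

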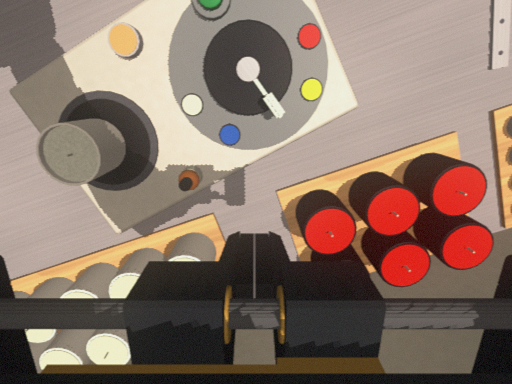

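The wrist view shows the hub at (248,69), the tab at (275,105), red at (308,36), yellow at (311,89), blue at (230,134) and white at (191,104). A fit gives the axis at about (0.571, 0.037), the warmer's yaw at about 0.155, the tab at about 18.5° in world and red at about 97.7°, so the dial needs about +79°. I'll turn the tool so its y is radial, then go down on the clockwise side of the tab.

Emit:
play_rows:
  commands:
    - {"delta_rot": [0, 0, 0.289], "travel": [0.35, 0.01, 0.95], "gripper": -1}
    - {"delta_rot": [0, 0, 0.289], "travel": [0.35, 0.01, 0.95], "gripper": -1}
    - {"delta_rot": [0, 0, 0.289], "travel": [0.35, 0.01, 0.95], "gripper": -1}
    - {"delta_rot": [0, 0, 0.289], "travel": [0.35, 0.01, 0.95], "gripper": -1}
    - {"delta_rot": [0, 0, 0.289], "travel": [0.35, 0.01, 0.95], "gripper": -1}
    - {"delta_rot": [0, 0, 0.289], "travel": [0.35, 0.01, 0.95], "gripper": -1}
    - {"delta_rot": [0, 0, 0.289], "travel": [0.35, 0.01, 0.95], "gripper": -1}

```text
clock: 5.45
tool_pos: [0.6303, 0.0241, 0.1511]
eef_rot: [0.583, 0.813, 0.0, 0.0]
contact_force: [-0.4, -0.9, -0.3]
opening: 0.002
```

```bash
cat > two.py <<'E'
from h import *
import sys
np.set_printoptions(precision=4,suppress=True)
st=r.get_state();M=R.from_quat(st['eef_rot']).as_matrix()
print(st['clock'],np.array(st['tool_pos']),'ang y',np.degrees(np.arctan2(M[1,1],M[0,1])),'z',M[:,2],'q',np.array(st['q']),np.array(st['contact_force']))
s=viewer.snapshot('top');s2=viewer.snapshot('wrist')
a=cv2.resize(s['color'][110:220,180:340],(640,440),interpolation=cv2.INTER_CUBIC)
cv2.imwrite('pics/'+sys.argv[1]+'t.png',a[:,:,::-1]);save(s2,sys.argv[1]+'w.png')
for c,S in(('top',s),('wrist',s2)):
  for l,z in {'dial_axis':.066,'tab_top':.095,'pointer_aim':.05,'mark_red':.05,'start_top':.072}.items():
    for p in viewer.pinpoint(c,l)[:1]: print(c,l,np.array(p['at']),round(p['conf'],2),atz(S,p['at'],z))
E
python3 two.py a
```

```text
5.45 [0.6303 0.0241 0.1511] ang y 18.72949223289846 z [ 0.0002  0.0002 -1.    ] q [-0.1529  0.7769  0.0764  1.6196 -0.079   0.7479  0.2865] [-0.4001 -0.8897 -0.3407]
top mark_red [115.5 208.7] 0.37 [0.4382 0.3757 0.05  ]
top start_top [260.2 160.3] 0.53 [ 0.5845 -0.048   0.072 ]
wrist dial_axis [196.7 156.9] 0.63 [0.5744 0.0377 0.066 ]
wrist tab_top [254.6 166. ] 0.93 [0.6215 0.0524 0.095 ]
wrist mark_red [209.  55.] 0.86 [0.5595 0.1187 0.05  ]
wrist start_top [ 83.  137.3] 0.9 [0.4828 0.025  0.072 ]
```

View pics/aw.png

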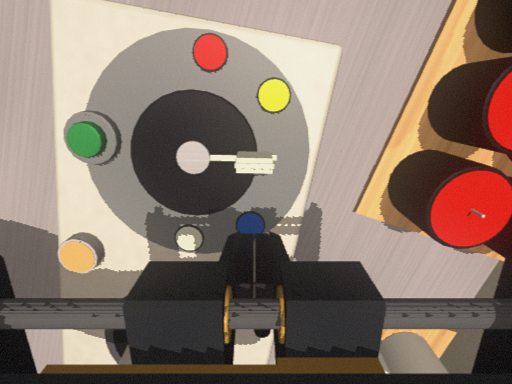

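The tab at (254,160) is straight in front of the fingertips, 30 mm on the tangent side. Going down, then sweeping 70° round the arc.

Emit:
play_rows:
  commands:
    - {"delta_rot": [0, 0, 0], "travel": [0, 0, 0.25], "gripper": -1}
    - {"delta_rot": [0, 0, 0], "travel": [0, 0, 0.5], "gripper": -1}
    - {"delta_rot": [0, 0, 0], "travel": [0, 0, 0.5], "gripper": -1}
    - {"delta_rot": [0, 0, 0], "travel": [0.05, 0, 0.5], "gripper": -1}
    - {"delta_rot": [0, 0, 0], "travel": [0.05, 0, 0.5], "gripper": -1}

```text
clock: 6.68
tool_pos: [0.6289, 0.0325, 0.0777]
eef_rot: [0.583, 0.812, 0.001, 0.001]
contact_force: [0.0, 0.3, -0.3]
opening: 0.006
```

Emit:
play_rows:
  commands:
    - {"delta_rot": [0, 0, 0], "travel": [0.055, 0, 0], "gripper": -1}
    - {"delta_rot": [0, 0, -0.0389], "travel": [0.098, 0.01, 0], "gripper": -1}
    - {"delta_rot": [0, 0, -0.0778], "travel": [0.142, 0.015, 0], "gripper": -1}
    - {"delta_rot": [0, 0, -0.1167], "travel": [0.186, 0.014, 0], "gripper": -1}
    - {"delta_rot": [0, 0, -0.1556], "travel": [0.23, 0.008, 0], "gripper": -1}
    - {"delta_rot": [0, 0, -0.1944], "travel": [0.272, -0.003, 0], "gripper": -1}
    - {"delta_rot": [0, 0, -0.2333], "travel": [0.313, -0.02, 0], "gripper": -1}
    - {"delta_rot": [0, 0, -0.2722], "travel": [0.352, -0.041, 0], "gripper": -1}
    - {"delta_rot": [0, 0, -0.3111], "travel": [0.388, -0.067, 0], "gripper": -1}
    - {"delta_rot": [0, 0, -0.35], "travel": [0.42, -0.097, 0], "gripper": -1}
    - {"delta_rot": [0, 0, -0.3889], "travel": [0.448, -0.131, 0], "gripper": -1}
    - {"delta_rot": [0, 0, -0.3889], "travel": [0.448, -0.131, 0], "gripper": -1}

```text
clock: 8.18
tool_pos: [0.5877, 0.0891, 0.0766]
eef_rot: [0.013, 1.0, 0.0, 0.0]
contact_force: [-0.1, -0.0, 1.4]
opening: 0.003
```

```bash
python3 two.py b
```

```text
8.175 [0.5877 0.0891 0.0766] ang y 88.5396715447756 z [ 0.0003  0.0005 -1.    ] q [-0.0943  0.8487 -0.2341  1.7696  0.3322  0.5616  1.0106] [-0.0907 -0.0362  1.4317]
top start_top [307.2 161.3] 0.54 [ 0.5833 -0.1868  0.072 ]
wrist dial_axis [170.6 204.5] 0.66 [0.5721 0.0375 0.066 ]
wrist mark_red [296.2 177.6] 0.68 [0.561  0.1187 0.05  ]
wrist start_top [119.8  47.5] 0.69 [0.4825 0.0228 0.072 ]
```

View pics/bw.png

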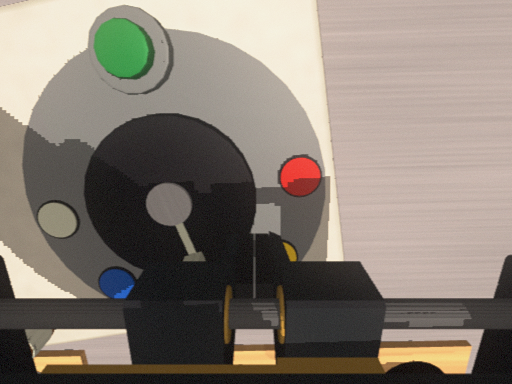

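Run:
```python
from h import *
np.set_printoptions(precision=4,suppress=True)
s=viewer.snapshot('wrist')
for p in [(168,203),(182,225),(193,258),(252,205),(280,233),(265,218)]:
    print(p,'z66',atz(s,p,.066),'z95',atz(s,p,.095),'depth',atdepth(s,p))
cv2.imwrite('pics/c.png',cv2.resize(s['color'][160:290,130:330],(800,520),interpolation=cv2.INTER_CUBIC)[:,:,::-1])
```

```text
(168, 203) z66 [0.5707 0.0358 0.066 ] z95 [0.5603 0.045  0.095 ] depth [0.5701 0.0364 0.0678]
(182, 225) z66 [0.586  0.0431 0.066 ] z95 [0.573  0.0511 0.095 ] depth [0.5859 0.0432 0.0663]
(193, 258) z66 [0.6102 0.0481 0.066 ] z95 [0.5932 0.0552 0.095 ] depth [0.6065 0.0497 0.0724]
(252, 205) z66 [0.5734 0.0886 0.066 ] z95 [0.5625 0.089  0.095 ] depth [0.5738 0.0885 0.0648]
(280, 233) z66 [0.5932 0.1062 0.066 ] z95 [0.5791 0.1038 0.095 ] depth [0.601  0.1076 0.0501]
(265, 218) z66 [0.5824 0.0966 0.066 ] z95 [0.57   0.0957 0.095 ] depth [0.5893 0.0971 0.0499]
```

View pics/c.png

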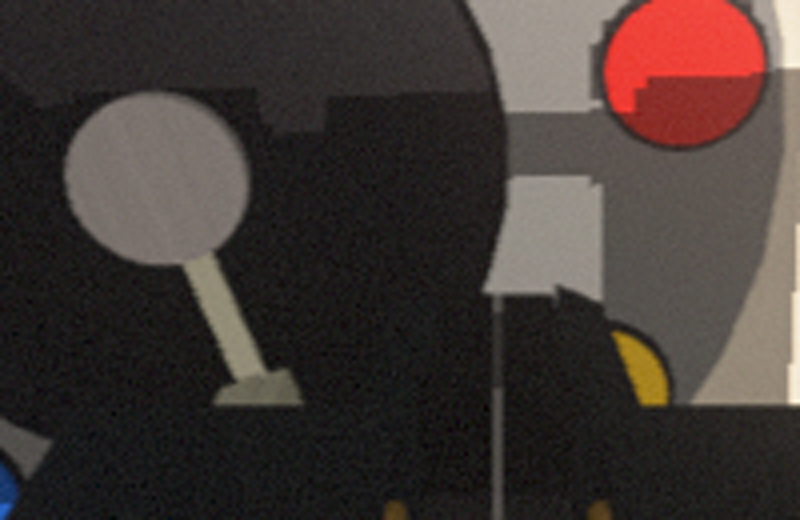

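Run:
```python
from h import *
np.set_printoptions(precision=4,suppress=True)
st=r.get_state();print(st['clock'],np.array(st['tool_pos']),np.array(st['contact_force']))
s=viewer.snapshot('side')
for l in ['dial_axis','tab_top','pointer_aim','mark_red']:
    for p in viewer.pinpoint('side',l)[:2]: print(l,np.array(p['at']),p['conf'],atz(s,p['at'],.095 if l=='tab_top' else .06))
a=cv2.resize(s['color'][120:230,200:340],(800,600))[:,:,::-1]
cv2.imwrite('pics/d.png',a)
```

```text
8.825 [0.5879 0.0885 0.076 ] [ 0.6156 -0.6015  0.6685]
tab_top [267.7 164. ] 0.81 [0.6117 0.0593 0.095 ]
pointer_aim [278.5 168.9] 0.91 [0.6507 0.0486 0.06  ]
pointer_aim [268.8 165.1] 0.4 [0.6327 0.0836 0.06  ]
mark_red [316.4 350.6] 0.44 [ 0.3525 -0.5624  0.06  ]
mark_red [247.1 168.5] 0.4 [0.5585 0.1106 0.06  ]
```

View pics/d.png

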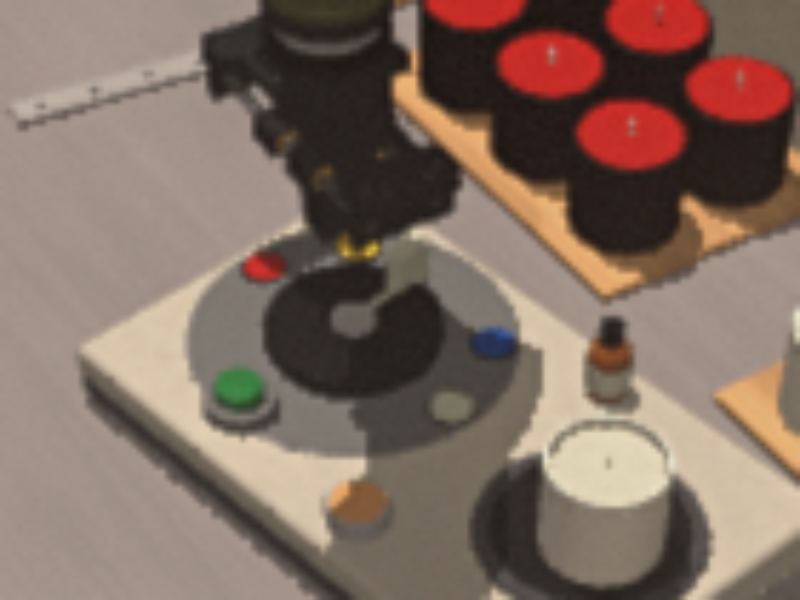

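```bash
cat > cloud.py <<'E'
from h import *
np.set_printoptions(precision=4,suppress=True)
def cloud(c):
    s=viewer.snapshot(c); v,u=np.mgrid[:384,:512]; z=s['z_map']
    a=np.array(s['attitude']);M=R.from_quat(a).as_matrix()
    d=np.stack([(u-s['cx'])/s['fx'],-(v-s['cy'])/s['fy'],-np.ones_like(z)],-1)
    return np.array(s['origin'])+(d*z[...,None])@M.T, s
E
python3 - <<'E'
from cloud import *
for c in('side','wrist'):
    P,s=cloud(c); ok=s['z_map']>0
    m=ok&(np.hypot(P[...,0]-.588,P[...,1]-.089)<.07)&(P[...,2]>.0715)&(P[...,2]<.16)
    print(c,m.sum())
    for lo in np.arange(.07,.16,.008):
        k=m&(P[...,2]>=lo)&(P[...,2]<lo+.008)
        if k.any(): print(round(lo,3),k.sum(),P[k].min(0)[:2],P[k].max(0)[:2],np.median(P[k],0)[:2])
E
```

```text
side 117
0.07 17 [0.5564 0.0262] [0.6333 0.0567] [0.5865 0.0407]
0.078 14 [0.6033 0.04  ] [0.6307 0.0565] [0.61   0.0453]
0.086 22 [0.6036 0.0408] [0.6358 0.0577] [0.6156 0.0479]
0.094 17 [0.5765 0.0409] [0.6305 0.0988] [0.6132 0.0558]
0.102 12 [0.5745 0.0729] [0.5896 0.1021] [0.5786 0.0831]
0.11 11 [0.5753 0.0732] [0.589  0.0966] [0.5794 0.0762]
0.118 11 [0.5746 0.0723] [0.5889 0.0952] [0.5771 0.0771]
0.126 7 [0.5751 0.0682] [0.5818 0.0876] [0.5776 0.0714]
0.134 4 [0.5729 0.0682] [0.5778 0.0785] [0.5755 0.0713]
0.142 2 [0.5733 0.0672] [0.5735 0.0739] [0.5734 0.0706]
wrist 3614
0.07 39 [0.6056 0.0456] [0.6075 0.0545] [0.6065 0.0506]
0.094 250 [0.5765 0.0762] [0.581  0.1032] [0.5785 0.0897]
0.102 409 [0.5762 0.0749] [0.5795 0.1037] [0.5783 0.0892]
0.11 613 [0.5761 0.0745] [0.5972 0.1045] [0.5785 0.0893]
0.118 605 [0.576  0.0736] [0.5866 0.1053] [0.5783 0.0886]
0.126 465 [0.5761 0.0752] [0.58   0.1007] [0.5785 0.088 ]
0.134 967 [0.5763 0.0794] [0.5861 0.0996] [0.5792 0.0889]
0.142 138 [0.5761 0.08  ] [0.5986 0.0991] [0.5777 0.0966]
0.15 88 [0.5768 0.0813] [0.5995 0.0973] [0.5919 0.0891]
0.158 40 [0.5833 0.0813] [0.5989 0.097 ] [0.5937 0.0892]
```

Both cameras' depth shows the shut fingertips ending at z ≈ 0.096 while the reported TCP is at 0.076. So the tips are really about 19 mm higher than reported, and they swept just over the tab without touching it. I'll go back to the clockwise side and go 19 mm deeper.

Emit:
play_rows:
  commands:
    - {"delta_rot": [0, 0, 0], "travel": [0, 0, -0.2], "gripper": -1}
    - {"delta_rot": [0, 0, 0.389], "travel": [-0.291, -0.42, -0.2], "gripper": -1}
    - {"delta_rot": [0, 0, 0.389], "travel": [-0.291, -0.42, -0.2], "gripper": -1}
    - {"delta_rot": [0, 0, 0.389], "travel": [-0.291, -0.42, -0.2], "gripper": -1}
    - {"delta_rot": [0, 0, 0.389], "travel": [-0.291, -0.42, -0.2], "gripper": -1}
    - {"delta_rot": [0, 0, 0.389], "travel": [-0.291, -0.42, -0.2], "gripper": -1}
    - {"delta_rot": [0, 0, 0.389], "travel": [-0.291, -0.42, -0.2], "gripper": -1}
    - {"delta_rot": [0, 0, 0.389], "travel": [-0.291, -0.42, -0.2], "gripper": -1}
    - {"delta_rot": [0, 0, 0.389], "travel": [-0.291, -0.42, -0.2], "gripper": -1}
    - {"delta_rot": [0, 0, 0.389], "travel": [-0.291, -0.42, -0.2], "gripper": -1}

```text
clock: 10.42
tool_pos: [0.6298, 0.0245, 0.106]
eef_rot: [0.583, 0.812, 0.0, -0.0]
contact_force: [-0.4, -0.1, -0.4]
opening: 0.004
```

Emit:
play_rows:
  commands:
    - {"delta_rot": [0, 0, 0], "travel": [0, 0, 0.16], "gripper": -1}
    - {"delta_rot": [0, 0, 0], "travel": [0, 0, 0.31], "gripper": -1}
    - {"delta_rot": [0, 0, 0], "travel": [0, 0, 0.31], "gripper": -1}

```text
clock: 10.8
tool_pos: [0.6284, 0.0243, 0.058]
eef_rot: [0.584, 0.812, -0.001, -0.002]
contact_force: [-0.5, -0.1, 0.0]
opening: 0.005
```

Run:
```python
from cloud import *
st=r.get_state();p=np.array(st['tool_pos']);M=R.from_quat(st['eef_rot']).as_matrix()
print(st['clock'],p,np.degrees(np.arctan2(M[1,1],M[0,1])),np.array(st['contact_force']))
for c in('side','wrist'):
    P,s=cloud(c); Q=(P-p)@M; ok=s['z_map']>0
    m=ok&(abs(Q[...,0])<.014)&(abs(Q[...,1])<.02)&(P[...,2]<.16)
    h,e=np.histogram(P[m][:,2],bins=np.arange(.04,.16,.008)); print(c,dict(zip(e.round(3).tolist(),h.tolist())), P[m&(P[...,2]>.073)].min(0))
```

```text
10.8 [0.6284 0.0243 0.058 ] 18.59986393648222 [-0.5263 -0.1236  0.0327]
side {0.04: 13, 0.048: 24, 0.056: 7, 0.064: 12, 0.072: 1, 0.08: 16, 0.088: 9, 0.096: 18, 0.104: 5, 0.112: 7, 0.12: 1, 0.128: 1, 0.136: 0, 0.144: 1} [0.6107 0.0074 0.0774]
wrist {0.04: 0, 0.048: 394, 0.056: 16, 0.064: 521, 0.072: 43, 0.08: 344, 0.088: 433, 0.096: 672, 0.104: 538, 0.112: 490, 0.12: 847, 0.128: 87, 0.136: 126, 0.144: 122} [0.6111 0.0115 0.0777]
```

The tip is now at z ≈ 0.0775. The reported 0.058 lies below the dial face with no contact force, which confirms the offset. Repeating the sweep.

Emit:
play_rows:
  commands:
    - {"delta_rot": [0, 0, 0], "travel": [0.05, 0, 0], "gripper": -1}
    - {"delta_rot": [0, 0, 0], "travel": [0.08, 0, 0], "gripper": -1}
    - {"delta_rot": [0, 0, 0], "travel": [0.1, 0, 0], "gripper": -1}

```text
clock: 11.28
tool_pos: [0.6263, 0.0384, 0.0604]
eef_rot: [0.584, 0.812, 0.001, 0.001]
contact_force: [1.3, -2.8, 1.1]
opening: 0.004
```

Emit:
play_rows:
  commands:
    - {"delta_rot": [0, 0, -0.0389], "travel": [0.048, 0.01, 0], "gripper": -1}
    - {"delta_rot": [0, 0, -0.0778], "travel": [0.092, 0.015, 0], "gripper": -1}
    - {"delta_rot": [0, 0, -0.1167], "travel": [0.136, 0.014, 0], "gripper": -1}
    - {"delta_rot": [0, 0, -0.1556], "travel": [0.18, 0.008, 0], "gripper": -1}
    - {"delta_rot": [0, 0, -0.1944], "travel": [0.222, -0.003, 0], "gripper": -1}
    - {"delta_rot": [0, 0, -0.2333], "travel": [0.263, -0.02, 0], "gripper": -1}
    - {"delta_rot": [0, 0, -0.2722], "travel": [0.302, -0.041, 0], "gripper": -1}
    - {"delta_rot": [0, 0, -0.3111], "travel": [0.338, -0.067, 0], "gripper": -1}
    - {"delta_rot": [0, 0, -0.35], "travel": [0.37, -0.097, 0], "gripper": -1}
    - {"delta_rot": [0, 0, -0.3889], "travel": [0.398, -0.131, 0], "gripper": -1}
    - {"delta_rot": [0, 0, -0.3889], "travel": [0.398, -0.131, 0], "gripper": -1}

```text
clock: 12.65
tool_pos: [0.5879, 0.0888, 0.0599]
eef_rot: [0.013, 1.0, 0.0, 0.0]
contact_force: [1.0, -0.8, 1.0]
opening: 0.007
```

```bash
python3 two.py e
```

```text
12.65 [0.5879 0.0888 0.0599] ang y 88.47856587867884 z [ 0.0008  0.0001 -1.    ] q [-0.0952  0.8751 -0.2327  1.7755  0.357   0.5316  0.9874] [ 1.0371 -0.8433  0.9618]
top mark_red [261.6 168.4] 0.43 [ 0.5642 -0.0528  0.05  ]
wrist dial_axis [163.2 212.7] 0.69 [0.5706 0.038  0.066 ]
wrist tab_top [250.5 231. ] 0.86 [0.5697 0.0887 0.095 ]
wrist mark_red [302.3 183.7] 0.89 [0.5601 0.1204 0.05  ]
wrist start_top [102.4  40.4] 0.73 [0.4815 0.0223 0.072 ]
```

View pics/ew.png

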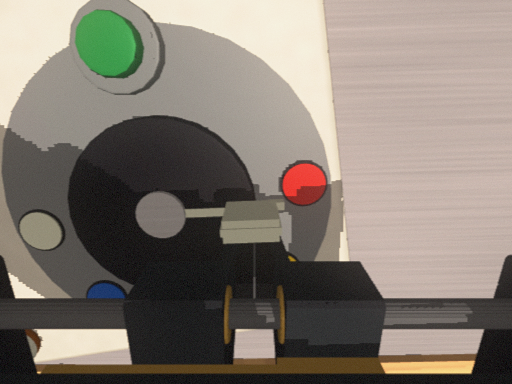

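The tab (250,225) is in contact and has turned to about 91° in world. Red is at about 97.5°, so about 7° more.

Emit:
play_rows:
  commands:
    - {"delta_rot": [0, 0, -0.0195], "travel": [0.022, 0.005, 0], "gripper": -1}
    - {"delta_rot": [0, 0, -0.0389], "travel": [0.043, 0.01, 0], "gripper": -1}
    - {"delta_rot": [0, 0, -0.0389], "travel": [0.043, 0.01, 0], "gripper": -1}

```text
clock: 13.62
tool_pos: [0.5806, 0.0908, 0.0595]
eef_rot: [-0.049, 0.999, 0.0, -0.0]
contact_force: [0.9, -0.2, 1.6]
opening: 0.007
```

Emit:
play_rows:
  commands:
    - {"delta_rot": [0, 0, 0], "travel": [-0.15, 0, 0], "gripper": -1}
    - {"delta_rot": [0, 0, 0], "travel": [-0.2, 0, -0.4], "gripper": -1}
    - {"delta_rot": [0, 0, 0], "travel": [-0.2, 0, -0.8], "gripper": -1}
    - {"delta_rot": [0, 0, 0], "travel": [-0.2, 0, -0.8], "gripper": -1}

```text
clock: 14.12
tool_pos: [0.6129, 0.0947, 0.1837]
eef_rot: [-0.048, 0.999, 0.001, 0.003]
contact_force: [0.1, 0.2, -0.5]
opening: 0.005
```

```bash
python3 two.py f
python3 - <<'E'
from cloud import *
P,s=cloud('wrist'); c=s['color'].astype(int)
hsv=cv2.cvtColor(s['color'],cv2.COLOR_RGB2HSV)
near=np.hypot(P[...,0]-.571,P[...,1]-.037)<.11
Rm=near&(((hsv[...,0]<6)|(hsv[...,0]>174))&(hsv[...,1]>150)&(hsv[...,2]>70))&(P[...,2]>.045)&(P[...,2]<.06)
Gm=near&(hsv[...,0]>45)&(hsv[...,0]<85)&(hsv[...,1]>120)&(P[...,2]>.065)
T=near&(P[...,2]>.09)&(P[...,2]<.1)&(hsv[...,1]<70)&(hsv[...,2]>90)
W=near&(P[...,2]>.062)&(P[...,2]<.072)&(hsv[...,1]<70)&(hsv[...,2]>90)&(np.hypot(P[...,0]-.571,P[...,1]-.037)<.04)
for n,m in dict(red=Rm,green=Gm,tabtop=T,hub=W).items():
    print(n,m.sum(),P[m].mean(0) if m.any() else '', P[m].min(0) if m.any() else '',P[m].max(0) if m.any() else '')
E
```

```text
14.125 [0.6129 0.0947 0.1837] ang y 95.543369895465 z [ 0.0067  0.0024 -1.    ] q [-0.0316  0.7341 -0.3524  1.6194  0.3161  0.8375  1.1556] [ 0.1329  0.1985 -0.4758]
top tab_top [380.7 173.9] 0.66 [ 0.5446 -0.3969  0.095 ]
top mark_red [421.7 231.3] 0.64 [ 0.3826 -0.5255  0.05  ]
wrist dial_axis [195.6 132.5] 0.58 [0.5695 0.0362 0.066 ]
wrist tab_top [250.9 134.9] 0.7 [0.563  0.0876 0.095 ]
wrist mark_red [284.1 127. ] 0.71 [0.5579 0.1194 0.05  ]
wrist start_top [183.   25.6] 0.84 [0.4829 0.0238 0.072 ]
red 576 [0.5596 0.121  0.0522] [0.5471 0.1079 0.0499] [0.5724 0.1339 0.0548]
green 1005 [0.4872 0.0244 0.0803] [0.4689 0.0095 0.0682] [0.6264 0.1112 0.3446]
tabtop 505 [0.5633 0.0878 0.0936] [0.5556 0.0733 0.0902] [0.5712 0.1026 0.0967]
hub 936 [0.5706 0.0409 0.0677] [0.5573 0.0217 0.064 ] [0.586  0.075  0.0715]
```

View pics/fw.png

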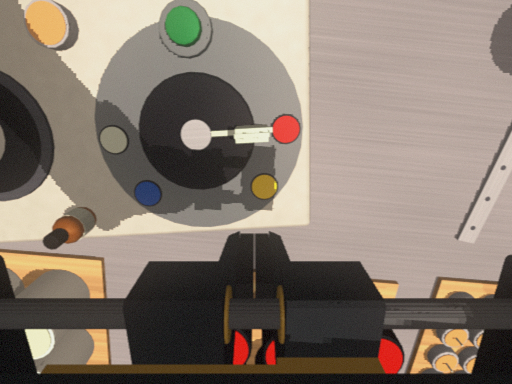

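The picture shows hub (196,134), tab (252,134) and red (286,129) in line. The tab's angle is 98.5° against red's 97.7°, so it aims within about 1.5 mm. Now over to the start button at about (0.483, 0.0235).

Emit:
play_rows:
  commands:
    - {"delta_rot": [0, 0, 0], "travel": [0.4, -0.17, 0], "gripper": -1}
    - {"delta_rot": [0, 0, 0], "travel": [0.75, -0.32, 0], "gripper": -1}
    - {"delta_rot": [0, 0, 0], "travel": [0.91, -0.39, 0], "gripper": -1}
    - {"delta_rot": [0, 0, 0], "travel": [0.91, -0.39, 0.35], "gripper": -1}
    - {"delta_rot": [0, 0, 0], "travel": [0.91, -0.39, 0.7], "gripper": -1}
    - {"delta_rot": [0, 0, 0], "travel": [0.91, -0.39, 0.7], "gripper": -1}

```text
clock: 15.52
tool_pos: [0.4784, 0.022, 0.0721]
eef_rot: [-0.049, 0.999, -0.001, -0.003]
contact_force: [-0.5, -0.4, 0.6]
opening: 0.006
```

Run:
```python
from cloud import *
st=r.get_state();p=np.array(st['tool_pos']);M=R.from_quat(st['eef_rot']).as_matrix()
print(st['clock'],p,M[:,2],np.array(st['contact_force']))
P,s=cloud('wrist'); Q=(P-p)@M
m=(s['z_map']>0)&(abs(Q[...,0])<.014)&(abs(Q[...,1])<.02)&(P[...,2]<.16)&(P[...,2]>.08)
print(P[m].min(0))
for l in('start_top','tab_top','mark_red'):
    for q in viewer.pinpoint('wrist',l)[:1]: print(l,q['conf'],atz(s,q['at'],.072))
```

```text
15.525 [0.4784 0.022  0.0721] [-0.0069 -0.0014 -1.    ] [-0.5231 -0.3774  0.6302]
[0.4658 0.006  0.0902]
start_top 0.75 [0.4819 0.0221 0.072 ]
mark_red 0.56 [0.5393 0.1069 0.072 ]
```

Emit:
play_rows:
  commands:
    - {"delta_rot": [0, 0, 0], "travel": [-0.027, 0.005, 0.05], "gripper": -1}
    - {"delta_rot": [0, 0, 0], "travel": [-0.027, 0.005, 0.1], "gripper": -1}
    - {"delta_rot": [0, 0, 0], "travel": [-0.027, 0.005, 0.14], "gripper": -1}
    - {"delta_rot": [0, 0, 0], "travel": [-0.027, 0.005, 0.14], "gripper": -1}

```text
clock: 16.23
tool_pos: [0.4843, 0.0232, 0.053]
eef_rot: [-0.049, 0.999, -0.0, -0.001]
contact_force: [-0.3, -0.0, -0.2]
opening: 0.001
```

Emit:
play_rows:
  commands:
    - {"delta_rot": [0, 0, 0], "travel": [0, 0, 0.02], "gripper": -1}
    - {"delta_rot": [0, 0, 0], "travel": [0, 0, 0.035], "gripper": -1}
    - {"delta_rot": [0, 0, 0], "travel": [0, 0, 0.035], "gripper": -1}

```text
clock: 16.6
tool_pos: [0.4846, 0.0232, 0.0483]
eef_rot: [-0.048, 0.999, -0.0, -0.0]
contact_force: [-1.9, -0.5, 2.9]
opening: 0.007
```

Emit:
play_rows:
  commands:
    - {"delta_rot": [0, 0, 0], "travel": [0, 0, 0.013], "gripper": -1}
    - {"delta_rot": [0, 0, 0], "travel": [0, 0, 0.025], "gripper": -1}
    - {"delta_rot": [0, 0, 0], "travel": [0, 0, 0.025], "gripper": -1}
    - {"delta_rot": [0, 0, 0], "travel": [0, 0, 0.025], "gripper": -1}

```text
clock: 17.1
tool_pos: [0.4847, 0.0232, 0.0459]
eef_rot: [-0.049, 0.999, -0.0, 0.001]
contact_force: [-3.3, 0.0, 20.4]
opening: -0.0
```

The force went past 4 N to 20 N, so the button is on its stop. Letting it up and backing off.

Emit:
play_rows:
  commands:
    - {"delta_rot": [0, 0, 0], "travel": [0, 0, -0.1], "gripper": -1}
    - {"delta_rot": [0, 0, 0], "travel": [0, 0, -0.4], "gripper": -1}
    - {"delta_rot": [0, 0, 0], "travel": [0, 0, -0.8], "gripper": -1}
    - {"delta_rot": [0, 0, 0], "travel": [-0.5, 0.4, -0.95], "gripper": -1}
    - {"delta_rot": [0, 0, 0], "travel": [-0.9, 0.4, -0.95], "gripper": -1}
    - {"delta_rot": [0, 0, 0], "travel": [-0.9, 0.4, -0.95], "gripper": -1}
    - {"delta_rot": [0, 0, 0], "travel": [-0.9, 0.4, -0.95], "gripper": -1}

```text
clock: 17.98
tool_pos: [0.6147, 0.0971, 0.1866]
eef_rot: [-0.049, 0.999, 0.001, 0.001]
contact_force: [-1.3, -0.2, 0.3]
opening: 0.003
```

```bash
python3 two.py g
python3 - <<'E'
from cloud import *
P,s=cloud('wrist'); hsv=cv2.cvtColor(s['color'],cv2.COLOR_RGB2HSV)
d=np.hypot(P[...,0]-.483,P[...,1]-.023)
print('button z',np.median(P[d<.010][:,2]))
near=np.hypot(P[...,0]-.571,P[...,1]-.037)<.11
T=near&(P[...,2]>.09)&(P[...,2]<.1)&(hsv[...,1]<70)&(hsv[...,2]>90)
Rm=near&(((hsv[...,0]<6)|(hsv[...,0]>174))&(hsv[...,1]>150)&(hsv[...,2]>70))&(P[...,2]>.045)&(P[...,2]<.06)
for m in(T,Rm): print(m.sum(),P[m].mean(0))
E
```

```text
17.975 [0.6147 0.0971 0.1866] ang y 95.56681401560809 z [ 0.0014  0.0012 -1.    ] q [-0.0232  0.7386 -0.3758  1.603   0.3306  0.8617  1.1415] [-1.3135 -0.1994  0.2962]
top dial_axis [118.5 158.3] 0.69 [0.586  0.3705 0.066 ]
top pointer_aim [422.4 232.3] 0.44 [ 0.3797 -0.5274  0.05  ]
wrist dial_axis [199.7 131.1] 0.62 [0.5701 0.0411 0.066 ]
wrist tab_top [250.8 134.3] 0.86 [0.5648 0.0896 0.095 ]
wrist mark_red [280.  130.1] 0.74 [0.5633 0.1183 0.05  ]
wrist start_top [178.3  21.1] 0.97 [0.4804 0.0205 0.072 ]
button z 0.07133223043700668
483 [0.5633 0.0878 0.0936]
554 [0.5595 0.1209 0.0522]
```

View pics/gw.png

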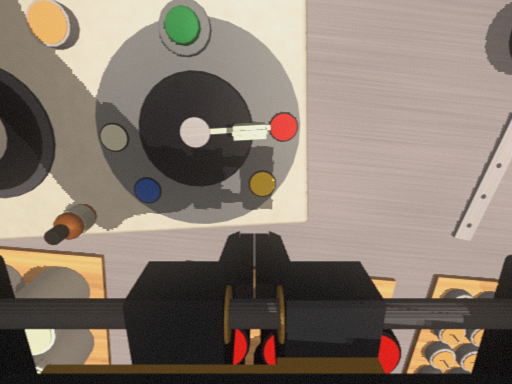

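The pointer (196,131)→(252,132) still aims at red (284,127), the button is up at z 0.071, and the loose things in view haven't moved. Handing in.

```bash
python3 -c "
from h import *
print(r.finish_job())"
```

```text
the job is handed in; nothing more can be done
None
```

I pushed the tab's clockwise flank with the shut fingertips, turning the dial counterclockwise by about 80° to the red mark. Then I pressed the green start button down until it stopped (20 N on the wrist, against about 4 N from the spring) and backed off. I handed it in at about 18 s on the robot's clock; it gave no verdict.

**Last checks:**
- **Dial:** the tab is at 98.5° and red at 97.7°, so the pointer aims about 1–2 mm from the mark's centre. It was the same before and after the press.
- **Start button:** its top is back up at 71 mm.
- **Loose things:** those in the last wrist view (tealight, scent bottle, part of the wick bar) stand where they were. I took no final picture to check the white candle jar, black candle, copper tin and jug. The arm kept clear of them, and I saw no unexpected contact force.

**What disagreed:**
- **Fingertip height:** the real tips sit about 19 mm higher than the reported TCP. My first sweep therefore passed just over the tab without touching it. I found this in the depth images and corrected it.
- **Dial position:** the network put the dial's axis about 5 mm off in y, so I used the axis fitted from the four marks.
- **Top camera:** once the arm was in the way, its detections were wrong and I ignored them.

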